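# Scan the sample box, then hold its sprung lid at the marker

## Task

Log the sample box before it is opened: take the stick scanner out of its holder, hold it upright and still for about two seconds with its window a few centimetres above the middle of the barcode label on the box's front ledge, and stand it back in its holder. Then lift the box's sprung lid by its bar handle until the lid lines up with the marker arm at its side, and finish while still gripping the handle and holding the lid there. Do not let the lid snap shut, and do not shift the marker arm, the bottle, the timer or the beaker.

Things in the scene. Friction and masses are not known exactly. Their poses are not given: they have to be found in the camera images.
- box: White sample box, fixed (placed differently each time), chamber 180 (x) x 200 (y) x 94 mm high, grey front ledge 70 mm deep and 45 mm high before it. Origin on the worktop under the chamber's centre; x points from the ledge side (-x) to the hinge side (+x), z up. On its +y side a metal arc with ticks and the marker arm reach out to y = +133 mm.
- label (a point): Centre of the barcode label (56 x 34 mm, white with black bars), flat on top of the front ledge, 45 mm above the worktop; axes as the box's, z up. The chamber's front wall is 35 mm behind it.
- lid (a joint): Opening angle of the lid in rad: 0 shut, growing as its front rises about the hinge line (box x = +90 mm, 100 mm above the worktop), up to 1.15. A spring pulls it shut: about 6 N are needed at the handle to start it and 8 to 9 N along its arc (10 to 17 N if pulled straight up) to hold it in the range of the marker; let go, it snaps shut.
- lid_handle (a point): Middle of the lid's steel bar handle: round bar, 12 mm diameter, 102 mm long along the box's y, on two posts 90 mm apart. Lid shut: 149 mm above the worktop, 44 mm over the lid's upper face, 155 mm in front of the hinge line and 49 mm above it. Turns with the lid; at angle 0 its axes are the box's. The bar may turn between the finger pads.
- lid_hinge (a point): Point on the hinge line in the middle of the lid; its x axis lies in the lid's middle plane, pointing from the lid's front edge to its hinge, and turns with the lid.
- marker (a joint): Angle of the marker arm in rad, about the same hinge line and with the same zero and sense as the lid's; drawn anew each time, between 0.40 and 0.75. Stiff: it stays where it is set. The lid is on the mark when both angles are equal.
- marker_arm (a point): Point half way along the marker arm, 70 mm from the hinge line: a straight flat metal arm 147 mm long, 10 mm high, with a white end piece, standing beside the lid on the box's +y side. Its x axis runs along the arm towards the hinge line.
- holder: Scanner holder, fixed to the worktop (placed differently each time): grey foot 100 (x) x 80 (y) x 8 mm with a grey upright sleeve 42 x 42 mm, 50 mm high, whose square pocket (30 x 30 mm, floor 8 mm above the worktop) is open at the top. Origin on the worktop under the pocket's centre.
- scanner: Stick scanner, 90 g, a square upright bar 140 mm long: grey grip 22 x 22 mm above a black head 24 x 24 mm, 36 mm high. Stands in the pocket at the start, sides parallel to the holder's within 3 degrees. Origin at the middle of the window on its lower end; z points from the window up along the bar (it reads along -z).
- scanner_window (a point): Middle of the window on the scanner's lower end (the scanner's origin).
- bottle: Small brown bottle with white cap, 52 mm diameter, 98 mm high, on the worktop, origin under its centre. Leave alone.
- bench_timer: Bench timer, 43 x 62 x 58 mm, on the worktop, origin under its centre. Leave alone.
- beaker: Glass beaker, 54 mm diameter, 70 mm high, on the worktop, origin under its centre. Leave alone.
Not all that is in view belongs to the job. Several things have the shape of the holder; the one meant has the colours described above.

How it is judged:
By the outcome, as a careful person would: the job done as asked, in the order asked, and still so for the second after the job is handed in, while the arm keeps its last pose, push and grip.
It also fails if it takes over 58 s, if anything falls off the work surface, if the arm or the gripper's body presses on something with over 40 N, if the wrist force passes 120 N, or if a joint passes its speed limit or range.

## Robot

A 6-joint arm with a two-finger parallel gripper is mounted at the origin on a cart in front of the work surface, level with it; the furniture and walls round the work are solid. World frame = base frame: x ahead of the robot, y to its left, z up, the work surface at z = 0. Lengths are in mm, angles in degrees, forces in N, time in s.
With the tool pointing down it reaches from about 300 to 850 mm from the base axis. Payload 4.2 kg.
Tool frame: the origin (TCP) lies midway between the tips of the shut fingers; the grasp point (between the pads) lies pinch_z behind it (pinch_z is the distance from the TCP to the grasp point, in mm); z points along the fingers, y is the line along which they close (so a half turn about z gives the same grasp; the last joint's range is limited). The gripper opens to 91 mm and grips with 3 to 60 N. Pads are 32 mm wide; open, the fingers measure 118 mm over their backs; the gripper's body (76 mm by 178 mm) begins 60 mm behind the grasp point.
Start: joints at [-66.005, 18.312, 89.639, -0, 72.044, -1.146], TCP at [244.296, -520.541, 213.976] pointing down, gripper open.
Joint ranges: [-177.97, 177.97], [-48.28, 115.42], [12.27, 149.76], [-77.06, 257.06], [2.81, 150.46], [-146.56, 146.56]. Speed limits (degrees/s): [147.25, 147.25, 180, 180, 180, 180].

## Interface

Orientations are given as [roll, pitch, yaw] about the fixed x, y, z axes, in that order (R = Rz(yaw) Ry(pitch) Rx(roll)).
In Python, from workcell import state, grab_frame, job_done, masks_of, landmark_of, pinch_z gives the robot as it stands. The module is installed in compiled form; this text tells all that it offers.
- The arm moves only by the tool move_arm, never from a script. Its argument "plan" is a list of rows, each an object of numbers: "x", "y", "z": the shift along the tool's x, y, z in mm; "rx", "ry", "rz": the turn, a rotation vector about the tool's x, y, z in rad. A call has 1 to 10 rows; each row shifts and turns the commanded pose from where the row before left it, along the tool's axes as they then stand; what a row does not reach is not made up. A row lasts 1/10 s, in which the tool goes at most 50 mm and 8.59 degrees, less where a joint would pass 70% of its speed; a pose out of reach is approached as far as the arm can. A call is refused whole if a number of a shift passes 50 or a number of a turn 0.15, either way. A call with a gripper value outside its range is refused whole. "grip" is the opening, from 0 (shut) to 1 (fully open), set as the call begins (left out, the last holds). The fingers move at their own pace and stop on an object; "squeeze" is the grip in N (left out, the last holds). Time passes only in rows, so rows that do not move let the fingers close. It gives the time, the measured TCP pose, the force, the opening and the grip force at its end, in the units of the state.
- state(): the state, without advancing time (a new reading comes with each control period).
- grab_frame(name): name is "scene" or "top" or "wrist"; returns a dict with "img" (400x640x3 uint8, red, green, blue), "z_map" (400x640 float32, mm along the optical axis (not along the pixel's ray), 0 where there is no reading), "fx", "fy", "cx", "cy" (pixels), "dist" ([k1, k2, p1, p2, k3] as OpenCV has them; the pictures are not rectified), "rvec" (rotation vector, rad) and "tvec" (3), from world to camera coordinates, as OpenCV has them. Camera axes: x right, y down, z forward; pixel columns grow to the right and rows downward; lengths in mm; the calibration is good to about 2 mm. A picture is of the moment at which its call begins.
- job_done(): hands the job in; it is judged then, once.
Trained networks look in the newest picture that a camera, given by its name, has taken for a name from the list of things; names that differ only in an ending like _2 or _b are one class to them, and where a whole thing is asked for, a point or a joint stands for the part that bears it (a point fixed in the world has none). Each returns a list of dicts, best first, with "p" (0 to 1); they miss things now and then, are a little off and sometimes report something else, mostly with a low value. They report only what shows in the picture. A call takes as long as a camera call. They do not tell look-alikes from the thing itself.
- masks_of(camera, label): "pixels" (400x640 bool, what is visible of it) and "box" ([centre column, centre row, width, height] in pixels, round what is visible of it).
- landmark_of(camera, label): "point" ([column, row] in pixels: a listed point, or the origin of a listed thing).
The state is a dict: "time_s": time; "qpos": joint angles; "qvel": joint speeds; "effort": joint torques, N m; "ee_pos": TCP position; "ee_rot": TCP orientation; "force": force on the tool from outside, world axes, zero at the start; "torque": the same for the moment, N m; "gripper_width": finger opening in mm; "gripper_force": force on a finger pad.
Only numpy, scipy, OpenCV 4.12 (cv2) and the standard library are available. Lean on these libraries where they do the work, as an engineer would, in place of code of your own. Each camera call takes 0.05 s, during which the arm holds its last target. There are 200 camera calls.

## Working session

There is one attempt and no reset: what is moved stays moved. The work goes in short steps, Python scripts to look and compute and a tool call to move; the robot and the scene stay as the last step left them, time stands still between calls to the robot, and variables do not carry over. Pictures are saved under pics/ and viewed, at most 10 in all, crops included, and the job is handed in when it is done.

Besides the shell and the picture viewer there is one more tool, called after "Request:" as name(argument=value, ...) on one line, values as JSON. move_arm: Moves the arm, as the interface text tells. Its arguments: {"type":"object","properties":{"plan":{"type":"array","items":{"type":"object","properties":{"x":{"type":"number"},"y":{"type":"number"},"z":{"type":"number"},"rx":{"type":"number"},"ry":{"type":"number"},"rz":{"type":"number"}}}},"grip":{"type":"number"},"squeeze":{"type":"number"}},"required":["plan"]}

```bash
mkdir -p pics; cat > h.py <<'E'
import numpy as np, cv2
from workcell import *
from scipy.spatial.transform import Rotation as Ro
def cam(f):
    K=np.array([[f['fx'],0,f['cx']],[0,f['fy'],f['cy']],[0,0,1.]])
    R=cv2.Rodrigues(np.array(f['rvec'],float))[0]; return K,np.array(f['dist'],float),R,np.array(f['tvec'],float).ravel()
def rays(f,px):
    K,d,R,t=cam(f); n=cv2.undistortPoints(np.array(px,float).reshape(-1,1,2),K,d).reshape(-1,2)
    return np.c_[n,np.ones(len(n))],R,t
def world(f,px):
    px=np.array(px,float).reshape(-1,2); n,R,t=rays(f,px)
    z=f['z_map'][px[:,1].round().astype(int).clip(0,399),px[:,0].round().astype(int).clip(0,639)]
    return (n*z[:,None]-t)@R, z
def onplane(f,px,h):
    n,R,t=rays(f,px); c=-t@R; d=n@R; return c+d*((h-c[2])/d[:,2])[:,None]
def proj(f,P):
    K,d,R,t=cam(f); return cv2.projectPoints(np.array(P,float).reshape(-1,3),np.array(f['rvec'],float),t,K,d)[0].reshape(-1,2)
def cloud(f,m):
    v,u=np.nonzero(m); P,z=world(f,np.c_[u,v]); return P[z>0]
E
cat > a.py <<'E'
from h import *
np.set_printoptions(precision=1,suppress=True)
print(state(),pinch_z if not callable(pinch_z) else pinch_z())
for c in ['scene','top']:
    f=grab_frame(c); cv2.imwrite(f'pics/{c}0.png',f['img'][:,:,::-1])
    K,d,R,t=cam(f); print(c,'campos',-t@R)
    for l in ['box','label','lid','lid_handle','lid_hinge','marker','marker_arm','holder','scanner','scanner_window','bottle','bench_timer','beaker']:
        for q in landmark_of(c,l)[:4]:
            print(l,'pt',round(q['p'],2),np.array(q['point']),world(f,q['point'])[0][0])
        for q in masks_of(c,l)[:4]:
            P=cloud(f,q['pixels']); print('   mask',round(q['p'],2),np.array(q['box']),np.median(P,0) if len(P) else '',np.percentile(P,[2,98],axis=0).ravel() if len(P) else '')
E
python3 a.py
```

```text
{'time_s': 0.0, 'qpos': array([-66. ,  18.4,  89.7,  -0. ,  72. ,  -1.1]), 'qvel': array([-0. , -0. ,  0. ,  0. , -0.1,  0. ]), 'effort': array([  0. , -41.2, -23.2,   0.1,   0. ,  -0. ]), 'ee_pos': array([ 244.1, -520.1,  213.1]), 'ee_rot': array([-179.9,   -0. ,   25.1]), 'force': array([-0.3,  0.4, -0.7]), 'torque': array([ 0., -0.,  0.]), 'gripper_force': 0.0, 'gripper_width': 91.19454354338698} 18.8
scene campos [-444.8 -503.3 1083.1]
box pt 0.83 [316.2 202. ] [508.2  68.4 105.7]
   mask 0.96 [324.  202.4  63.4  77.4] [550.5  57.9  85.2] [184.6 -89.1   8.9 674.7 133.2 365.7]
label pt 0.88 [291.5 211. ] [ 129.  -102.2  446.5]
   mask 0.95 [324.  203.9  64.6  76.9] [551.5  58.5  82.5] [437.5  15.6   6.8 673.5 133.2 141.8]Traceback (most recent call last):
  File "a.py", line 8, in <module>
    for q in landmark_of(c,l)[:4]:
             ~~~~~~~~~~~^^^^^
ValueError: it knows: beaker, bench_timer, bottle, box, holder, label, lid_handle, lid_hinge, marker_arm, scanner, scanner_window
```

```bash
sed -i "s/'lid',//;s/'marker',//" a.py; python3 a.py
```

```text
{'time_s': 0.25, 'qpos': array([-66. ,  18.3,  89.7,  -0. ,  72. ,  -1.1]), 'qvel': array([-0. , -0.2, -0.2, -0. ,  0.1,  0.1]), 'effort': array([ -0. , -41.2, -23.2,   0.1,   0. ,  -0. ]), 'ee_pos': array([ 244.2, -520.3,  213.6]), 'ee_rot': array([-180. ,   -0. ,   25.1]), 'force': array([-0.4,  0.2, -0.3]), 'torque': array([-0., -0., -0.]), 'gripper_force': 0.0, 'gripper_width': 91.00702577259199} 18.8
scene campos [-444.8 -503.3 1083.1]
box pt 0.86 [318.4 201. ] [515.   64.5 106.3]
box pt 0.16 [404.3 272.1] [ 446.  -257.9   27.7]
label pt 0.72 [292.  210.9] [ 129.1 -103.4  447.3]
   mask 0.8 [325.  202.5  64.4  76. ] [555.2  59.1  83.2] [439.8  16.9   9.6 673.9 134.  111.9]
lid_handle pt 0.81 [303.8 176.4] [ 138.6 -127.8  536.3]
   mask 0.95 [332.6 186.5  49.   44.8] [594.6  72.9 105.7] [501.3  21.1  94.3 673.  139.3 138.8]
lid_hinge pt 0.56 [333.3 167.6] [  60.3 -231.1  646.8]
   mask 0.64 [329.6 187.9  49.8  44.4] [594.8  74.4 105.7] [501.1  22.1  94.9 674.1 141.1 135.8]
holder pt 0.96 [405.3 229.5] [ 611.6 -192.9   24.7]
holder pt 0.71 [358.3 241.4] [488.4 -89.7  30.2]
holder 
[... 2974 characters left out ...]
 0.57 [249.4 225.9] [450.  294.2  78.6]
   mask 0.58 [249.5 223.6  23.4  15.9] [456.8 302.7  74.2] [433.4 284.2  -0.6 483.3 343.7 102.1]
bench_timer pt 0.67 [428.5 175.3] [ 632.7 -304.5   55.2]
bench_timer pt 0.39 [263.6 157.5] [700.1 269.   -0.1]
   mask 0.7 [417.2 224.9  17.9   8.3] [ 466.7 -243.9  118.7] [ 454.5 -265.    25.3  480.2 -238.7  152.6]
   mask 0.63 [430.9 173.1  27.2  16.1] [ 646.5 -316.2   55. ] [ 626.4 -353.4    3.6  668.5 -290.9   62.9]
beaker pt 0.84 [215.4 247.1] [378.4 420.8  18. ]
   mask 0.5 [211.6 248.2  23.9  17. ] [378.2 436.   29.3] [352.2 405.1   3.1 402.2 455.2  72.8]
   mask 0.22 [294.8 185.8  81.1  91.6] [579.9 136.8 104.8] [454.1  31.5  40.1 710.6 242.7 155.3]
```

View pics/scene0.png

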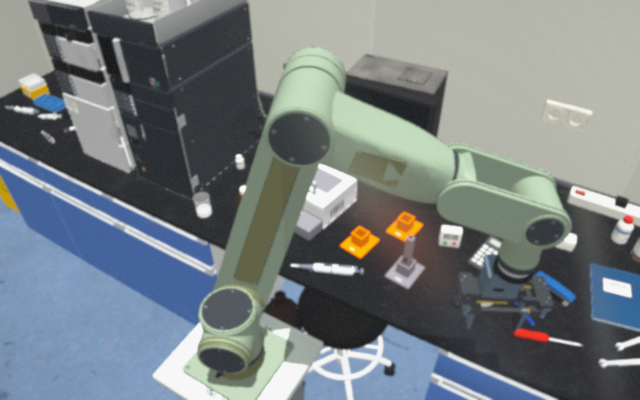

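```bash
ls pics
```

```text
scene0.png
top0.png
```

View pics/top0.png

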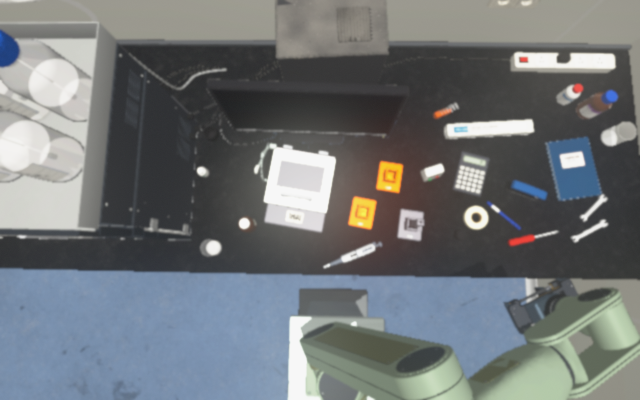

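The scene picture shows the grey holder with the scanner at about (408,262), two orange look-alikes at (360,241) and (404,226), and the box partly behind the arm at (328,195). The top picture shows the holder at (410,224), the box at (298,185), the label at (295,216) and the marker arc at (265,160).

```bash
cat > b.py <<'E'
from h import *
np.set_printoptions(precision=1,suppress=True)
f=grab_frame('top')
v,u=np.mgrid[0:400,0:640]; P,z=world(f,np.c_[u.ravel(),v.ravel()]); C=f['img'].reshape(-1,3)
def roi(x0,x1,y0,y1,z0,z1): return (P[:,0]>x0)&(P[:,0]<x1)&(P[:,1]>y0)&(P[:,1]<y1)&(P[:,2]>z0)&(P[:,2]<z1)&(z>0)
def rect(n,m):
    r=cv2.minAreaRect(P[m][:,:2].astype(np.float32)); print(n,m.sum(),np.array(r[0]),np.array(r[1]),'ang',round(r[2],1),'z',np.median(P[m][:,2]))
rect('foot',roi(400,530,-310,-190,5,14)&(C.min(1)>70))
rect('sleeve',roi(400,530,-310,-190,44,60))
rect('scantop',roi(400,530,-310,-190,140,160))
rect('lid',roi(450,720,0,260,99,112))
rect('handle',roi(450,720,0,260,140,165))
rect('ledge',roi(420,560,0,260,38,52))
rect('whole',roi(420,720,0,240,38,112))
rect('label',roi(420,560,0,260,38,52)&(C.min(1)>190))
K,d,R,t=cam(f)
# colour image crop upscaled
I=cv2.resize(f['img'][120:240,240:440,::-1],None,fx=4,fy=4,interpolation=cv2.INTER_CUBIC); cv2.imwrite('pics/top1.png',I)
for y in range(150,330,30):
    print(y,[ (int(P[m][:,2].max()) if m.any() else 0) for m in [roi(x,x+40,y,y+30,-5,900) for x in range(400,900,40)]])
for y in range(-330,150,60):
    print(y,[ (int(P[m][:,2].max()) if m.any() else 0) for m in [roi(x,x+40,y,y+60,-5,900) for x in range(400,900,40)]])
E
python3 b.py
```

```text
foot 418 [ 466.7 -253. ] [ 90.9 108.4] ang 84.5 z 8.671063391153794
sleeve 69 [ 469.2 -250.9] [43.5 42.2] ang 82.6 z 50.6680279195503
scantop 49 [ 468.7 -250. ] [22.  20.2] ang 0.7 z 147.83612686281705
lid 3300 [614.  140.5] [230.1 198.9] ang 81.3 z 105.85691951417417
handle 145 [595.2 188.2] [220.   73.9] ang 42.5 z 153.73544160070594
ledge 1147 [486.1 149.4] [200.   67.3] ang 80.9 z 45.75121380043375
whole 4523 [582.7 143.5] [226.7 261.5] ang 81.3 z 104.6987358873088
label 1072 [486.7 149.2] [194.5  65.7] ang 80.7 z 45.81657392239762
150 [7, 49, 106, 159, 111, 113, 113, 113, 13, 378, 377, 0, 339]
180 [7, 50, 51, 157, 111, 114, 112, 111, 102, 378, 377, 0, 341]
210 [7, 50, 54, 111, 112, 110, 204, 178, 114, 377, 377, 0, 0]
240 [8, 53, 48, 108, 112, 206, 205, 144, 110, 377, 379, 0, 0]
270 [74, 100, 68, 9, 5, 5, 4, 8, 9, 377, 377, 0, 0]
300 [76, 104, 76, 7, 6, 8, 6, 5, 13, 378, 378, 0, 0]
-330 [13, 44, 15, 8, 7, 61, 66, 9, 8, 8, 6, 6, 9]
-270 [14, 153, 53, 13, 9, 14, 13, 11, 9, 8, 6, 8, 8]
-210 [9, 11, 6, 8, 15, 56, 56, 13, 9, 378, 376, 3, 0]
-150 [25, 16, 53, 54, 13, 16, 14, 12, 8, 378, 379, 0, 339]
-90 [6, 14, 56, 55, 13, 8, 7, 9, 9, 378, 377, 0, 341]
-30 [7, 9, 6, 8, 108, 110, 109, 97, 16, 378, 378, 0, 341]
30 [43, 51, 110, 156, 113, 112, 111, 109, 16, 380, 377, 0, 342]
90 [7, 53, 110, 160, 111, 112, 113, 110, 16, 377, 377, 0, 342]
```

View pics/top1.png

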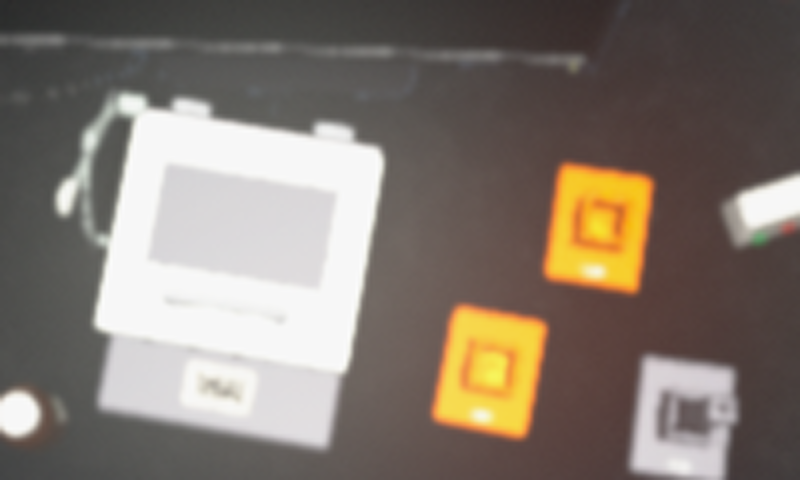

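```bash
cat > plan.py <<'E'
from h import *
def plan(tp,tyaw,n,rp=(180,0),start=None):
    s=state(); p=np.array(s['ee_pos'],float); Rr=Ro.from_euler('xyz',s['ee_rot'],degrees=True)
    if start: p=np.array(start[0]); Rr=Ro.from_euler('xyz',start[1],degrees=True)
    Rt=Ro.from_euler('xyz',[rp[0],rp[1],tyaw],degrees=True); rv=(Rr.inv()*Rt).as_rotvec()/n; d=(np.array(tp)-p)/n
    out=[]
    for i in range(n):
        Ri=Rr*Ro.from_rotvec(rv*i); q=Ri.inv().apply(d)
        out.append('{'+','.join(f'"{k}":{v:.{m}f}' for k,v,m in zip(['x','y','z','rx','ry','rz'],[*q,*rv],[1]*3+[4]*3))+'}')
    print(',\n'.join(out)); print('|d|',np.linalg.norm(d),'deg',np.degrees(np.linalg.norm(rv)))
E
python3 -c "
from plan import *
plan([420,-250,300],84,9)"
```

```text
{"x":30.4,"y":-18.9,"z":-9.6,"rx":0.0000,"ry":0.0000,"rz":-0.1141},
{"x":32.4,"y":-15.3,"z":-9.6,"rx":0.0000,"ry":0.0000,"rz":-0.1141},
{"x":33.9,"y":-11.5,"z":-9.6,"rx":0.0000,"ry":0.0000,"rz":-0.1141},
{"x":35.0,"y":-7.6,"z":-9.6,"rx":0.0000,"ry":0.0000,"rz":-0.1141},
{"x":35.7,"y":-3.6,"z":-9.6,"rx":0.0000,"ry":0.0000,"rz":-0.1141},
{"x":35.8,"y":0.5,"z":-9.6,"rx":0.0000,"ry":0.0000,"rz":-0.1141},
{"x":35.5,"y":4.6,"z":-9.6,"rx":0.0000,"ry":0.0000,"rz":-0.1141},
{"x":34.8,"y":8.6,"z":-9.6,"rx":0.0000,"ry":0.0000,"rz":-0.1141},
{"x":33.6,"y":12.5,"z":-9.6,"rx":0.0000,"ry":0.0000,"rz":-0.1141}
|d| 37.097351911761386 deg 6.539728872123403
```

Request:
move_arm(plan=[{"x":30,"y":-19,"z":-10,"rz":-0.114},{"x":32,"y":-15,"z":-10,"rz":-0.114},{"x":34,"y":-11,"z":-10,"rz":-0.114},{"x":35,"y":-8,"z":-10,"rz":-0.114},{"x":36,"y":-4,"z":-10,"rz":-0.114},{"x":36,"y":0,"z":-10,"rz":-0.114},{"x":35,"y":5,"z":-10,"rz":-0.114},{"x":35,"y":9,"z":-9,"rz":-0.114},{"x":34,"y":12,"z":-9,"rz":-0.114},{}])

```text
schema error: expected keys x, y, z, rx, ry, rz
```

```bash
cat > c.py <<'E'
from h import *
np.set_printoptions(precision=1,suppress=True)
s=state(); print(s['time_s'],s['ee_pos'],s['ee_rot'],s['qpos'])
f=grab_frame('wrist'); cv2.imwrite('pics/w1.png',f['img'][:,:,::-1])
K,d,R,t=cam(f); print('cam',-t@R,R[2])
v,u=np.mgrid[0:400,0:640]; P,z=world(f,np.c_[u.ravel(),v.ravel()])
def rect(n,m):
    if m.sum()<5: return print(n,'none')
    r=cv2.minAreaRect(P[m][:,:2].astype(np.float32)); print(n,m.sum(),np.array(r[0]),np.array(r[1]),'ang',round(r[2],1),'z',np.median(P[m][:,2]))
def roi(x0,x1,y0,y1,z0,z1): return (P[:,0]>x0)&(P[:,0]<x1)&(P[:,1]>y0)&(P[:,1]<y1)&(P[:,2]>z0)&(P[:,2]<z1)&(z>0)
rect('foot',roi(400,530,-310,-190,6,12))
rect('sleeve',roi(430,510,-290,-210,45,55))
rect('scantop',roi(440,500,-280,-220,143,155))
for l in ['scanner','holder']:
    print(l,[(round(q['p'],2),np.array(q['point'])) for q in landmark_of('wrist',l)])
E
python3 c.py
```

```text
2.6 [ 244.3 -520.6  214. ] [180.    0.   25.1] [-66.   18.3  89.6  -0.   72.   -1.1]
cam [ 314.3 -487.6  384.4] [-0.2 -0.1 -1. ]
foot none
sleeve none
scantop none
scanner []
holder []
```

View pics/w1.png

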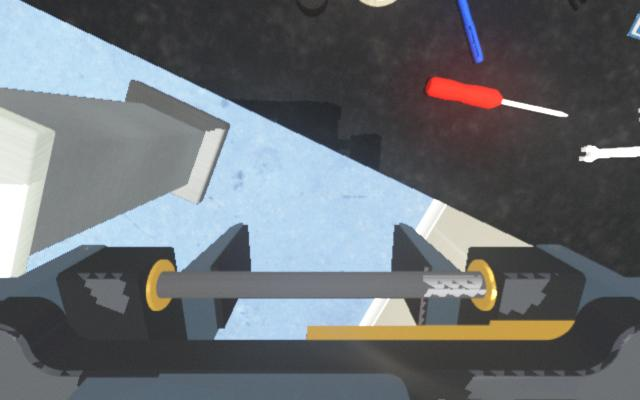

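The wrist picture shows only the fingers, a red screwdriver and the floor, since the move was refused for missing keys. I'll resend it with all keys.

```bash
python3 -c "
from plan import *
plan([468,-340,300],84,9)"
```

```text
{"x":31.0,"y":-7.6,"z":-9.6,"rx":0.0000,"ry":0.0000,"rz":-0.1141},
{"x":31.7,"y":-4.0,"z":-9.6,"rx":0.0000,"ry":0.0000,"rz":-0.1141},
{"x":31.9,"y":-0.4,"z":-9.6,"rx":0.0000,"ry":0.0000,"rz":-0.1141},
{"x":31.8,"y":3.3,"z":-9.6,"rx":0.0000,"ry":0.0000,"rz":-0.1141},
{"x":31.2,"y":6.9,"z":-9.6,"rx":0.0000,"ry":0.0000,"rz":-0.1141},
{"x":30.2,"y":10.4,"z":-9.6,"rx":0.0000,"ry":0.0000,"rz":-0.1141},
{"x":28.8,"y":13.7,"z":-9.6,"rx":0.0000,"ry":0.0000,"rz":-0.1141},
{"x":27.1,"y":16.9,"z":-9.6,"rx":0.0000,"ry":0.0000,"rz":-0.1141},
{"x":25.0,"y":19.9,"z":-9.6,"rx":0.0000,"ry":0.0000,"rz":-0.1141}
|d| 33.34063232481405 deg 6.5398514866100665
```

Request:
move_arm(plan=[{"x":31,"y":-8,"z":-10,"rx":0,"ry":0,"rz":-0.114},{"x":32,"y":-4,"z":-10,"rx":0,"ry":0,"rz":-0.114},{"x":32,"y":0,"z":-10,"rx":0,"ry":0,"rz":-0.114},{"x":32,"y":3,"z":-10,"rx":0,"ry":0,"rz":-0.114},{"x":31,"y":7,"z":-10,"rx":0,"ry":0,"rz":-0.114},{"x":30,"y":10,"z":-10,"rx":0,"ry":0,"rz":-0.114},{"x":29,"y":14,"z":-9,"rx":0,"ry":0,"rz":-0.114},{"x":27,"y":17,"z":-9,"rx":0,"ry":0,"rz":-0.114},{"x":25,"y":20,"z":-9,"rx":0,"ry":0,"rz":-0.114},{"x":0,"y":0,"z":0,"rx":0,"ry":0,"rz":0}])

```text
time_s: 3.75
ee_pos: [471.5, -337.9, 302.1]
ee_rot: [179.8, 0.0, 84.2]
force: [-0.1, -0.2, -0.3]
gripper_width: 91.0
gripper_force: 0.0
```

```bash
python3 c.py
```

```text
3.75 [ 471.5 -337.9  302.1] [179.8   0.   84.2] [-36.8  16.4  79.8   0.1  83.6 -31.1]
cam [ 479.1 -261.1  472.5] [-0.  -0.3 -1. ]
foot 2487 [ 467.7 -250.6] [79.1 98.6] ang 82.4 z 7.776551170381803
sleeve 387 [ 467.3 -250.6] [41.7 41.8] ang 82.1 z 49.516568770710556
scantop 411 [ 467.3 -250.4] [20.8 21.7] ang 84.2 z 147.37650936232288
scanner [(0.75, array([310.7, 116.3]))]
holder [(0.78, array([416.6,  53.2])), (0.72, array([315.1, 120.2]))]
```

View pics/w1.png

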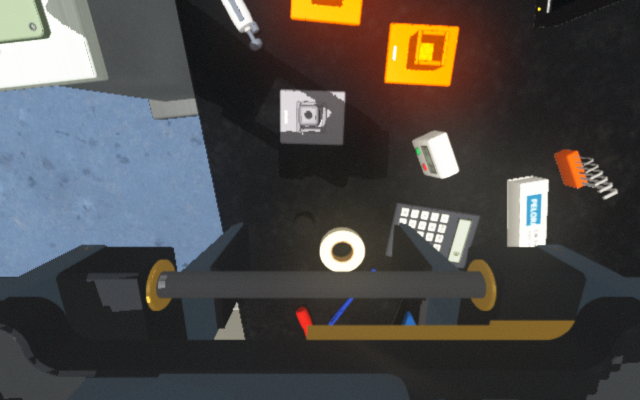

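The wrist picture shows the grey holder with the scanner in it at (312,116). The depth fit puts it at (467.5,−250.5) with a yaw of about −6 to −8°.

```bash
python3 -c "
from plan import *
plan([467.3,-250.5,200],84,3)
plan([467.3,-250.5,108],84,3,start=([467.3,-250.5,200],[180,0,84]))"
```

```text
{"x":29.6,"y":-3.4,"z":33.5,"rx":-0.0003,"ry":0.0001,"rz":-0.0007},
{"x":29.6,"y":-3.3,"z":33.5,"rx":-0.0003,"ry":0.0001,"rz":-0.0007},
{"x":29.6,"y":-3.3,"z":33.5,"rx":-0.0003,"ry":0.0001,"rz":-0.0007}
|d| 44.87982031929358 deg 0.04349952817735299
{"x":0.0,"y":-0.0,"z":30.7,"rx":0.0000,"ry":0.0000,"rz":0.0000},
{"x":0.0,"y":-0.0,"z":30.7,"rx":0.0000,"ry":0.0000,"rz":0.0000},
{"x":0.0,"y":-0.0,"z":30.7,"rx":0.0000,"ry":0.0000,"rz":0.0000}
|d| 30.666666666666668 deg 0.0
```

Request:
move_arm(plan=[{"x":30,"y":-3,"z":34,"rx":0,"ry":0,"rz":0},{"x":30,"y":-4,"z":34,"rx":0,"ry":0,"rz":0},{"x":29,"y":-3,"z":34,"rx":0,"ry":0,"rz":0},{"x":0,"y":0,"z":0,"rx":0,"ry":0,"rz":0}])

```text
time_s: 4.3
ee_pos: [462.8, -246.4, 193.6]
ee_rot: [-179.3, -0.3, 83.9]
force: [-0.8, 0.5, -0.7]
gripper_width: 91.4
gripper_force: 0.0
```

```bash
python3 -c "
from plan import *
print(state()['ee_pos'],state()['ee_rot'])
plan([467.3,-250.5,108],84,3)"
```

```text
[ 462.77771503 -246.35456875  193.62598741] [-179.29256767   -0.3422796    83.93181397]
{"x":-1.4,"y":2.0,"z":28.5,"rx":-0.0041,"ry":-0.0020,"rz":-0.0004},
{"x":-1.3,"y":1.9,"z":28.5,"rx":-0.0041,"ry":-0.0020,"rz":-0.0004},
{"x":-1.3,"y":1.8,"z":28.5,"rx":-0.0041,"ry":-0.0020,"rz":-0.0004}
|d| 28.615157953469758 deg 0.2628847303967303
```

Request:
move_arm(plan=[{"x":0,"y":0,"z":0,"rx":0,"ry":0,"rz":0},{"x":0,"y":0,"z":0,"rx":0,"ry":0,"rz":0}])

```text
time_s: 4.5
ee_pos: [468.5, -252.0, 200.3]
ee_rot: [179.8, 0.1, 83.8]
force: [-0.1, -0.5, 0.7]
gripper_width: 90.6
gripper_force: 0.0
```

```bash
python3 -c "
from plan import *
print(state()['ee_pos'],state()['ee_rot'])
plan([467.3,-250.5,108],84,3)"
```

```text
[ 468.54812018 -252.03300492  200.28845735] [1.79842063e+02 1.02837469e-01 8.38316069e+01]
{"x":0.5,"y":-0.6,"z":30.8,"rx":0.0009,"ry":0.0006,"rz":-0.0010},
{"x":0.5,"y":-0.5,"z":30.8,"rx":0.0009,"ry":0.0006,"rz":-0.0010},
{"x":0.5,"y":-0.5,"z":30.8,"rx":0.0009,"ry":0.0006,"rz":-0.0010}
|d| 30.769875723613918 deg 0.08421400831221922
```

Request:
move_arm(plan=[{"x":0.5,"y":-0.5,"z":30,"rx":0,"ry":0,"rz":0},{"x":0,"y":0,"z":30,"rx":0,"ry":0,"rz":0},{"x":0,"y":0,"z":20,"rx":0,"ry":0,"rz":0},{"x":0,"y":0,"z":12,"rx":0,"ry":0,"rz":0},{"x":0,"y":0,"z":0,"rx":0,"ry":0,"rz":0},{"x":0,"y":0,"z":0,"rx":0,"ry":0,"rz":0}])

```text
time_s: 5.1
ee_pos: [468.4, -250.8, 108.1]
ee_rot: [179.9, 0.1, 83.9]
force: [-0.3, 0.3, 0.2]
gripper_width: 91.3
gripper_force: 0.0
```

Request:
move_arm(plan=[{"x":0,"y":0,"z":0,"rx":0,"ry":0,"rz":0},{"x":0,"y":0,"z":0,"rx":0,"ry":0,"rz":0},{"x":0,"y":0,"z":0,"rx":0,"ry":0,"rz":0},{"x":0,"y":0,"z":0,"rx":0,"ry":0,"rz":0},{"x":0,"y":0,"z":0,"rx":0,"ry":0,"rz":0},{"x":0,"y":0,"z":0,"rx":0,"ry":0,"rz":0},{"x":0,"y":0,"z":0,"rx":0,"ry":0,"rz":0}], grip=0, squeeze=25)

```text
time_s: 5.8
ee_pos: [467.5, -249.7, 107.0]
ee_rot: [180.0, 0.0, 83.9]
force: [0.5, -0.0, -0.4]
gripper_width: 38.2
gripper_force: 0.0
```

Request:
move_arm(plan=[{"x":0,"y":0,"z":0,"rx":0,"ry":0,"rz":0},{"x":0,"y":0,"z":0,"rx":0,"ry":0,"rz":0},{"x":0,"y":0,"z":0,"rx":0,"ry":0,"rz":0},{"x":0,"y":0,"z":0,"rx":0,"ry":0,"rz":0}])

```text
time_s: 6.2
ee_pos: [467.5, -249.7, 106.9]
ee_rot: [-180.0, 0.0, 83.9]
force: [-0.3, -1.1, -0.5]
gripper_width: 22.1
gripper_force: 25.0
```

```bash
python3 -c "
from plan import *
s=state();print(s['ee_pos'],s['ee_rot'],s['force'],s['gripper_width'])
lab=[486.3,149.4]
plan([467.5,-250,188],84,4,start=([467.5,-250,108],[180,0,84]))
plan([486.3,149.4,188],84,10,start=([467.5,-250,188],[180,0,84]))"
```

```text
[ 467.47891335 -249.71247722  106.90969144] [-1.79998555e+02  1.70541124e-03  8.39275247e+01] [-0.26304106 -1.08281121 -0.48074537] 22.137347408111978
{"x":0.0,"y":0.0,"z":-20.0,"rx":0.0000,"ry":0.0000,"rz":0.0000},
{"x":0.0,"y":0.0,"z":-20.0,"rx":0.0000,"ry":0.0000,"rz":0.0000},
{"x":0.0,"y":0.0,"z":-20.0,"rx":0.0000,"ry":0.0000,"rz":0.0000},
{"x":0.0,"y":0.0,"z":-20.0,"rx":0.0000,"ry":0.0000,"rz":0.0000}
|d| 20.0 deg 0.0
{"x":39.9,"y":-2.3,"z":-0.0,"rx":0.0000,"ry":0.0000,"rz":0.0000},
{"x":39.9,"y":-2.3,"z":-0.0,"rx":0.0000,"ry":0.0000,"rz":0.0000},
{"x":39.9,"y":-2.3,"z":-0.0,"rx":0.0000,"ry":0.0000,"rz":0.0000},
{"x":39.9,"y":-2.3,"z":-0.0,"rx":0.0000,"ry":0.0000,"rz":0.0000},
{"x":39.9,"y":-2.3,"z":-0.0,"rx":0.0000,"ry":0.0000,"rz":0.0000},
{"x":39.9,"y":-2.3,"z":-0.0,"rx":0.0000,"ry":0.0000,"rz":0.0000},
{"x":39.9,"y":-2.3,"z":-0.0,"rx":0.0000,"ry":0.0000,"rz":0.0000},
{"x":39.9,"y":-2.3,"z":-0.0,"rx":0.0000,"ry":0.0000,"rz":0.0000},
{"x":39.9,"y":-2.3,"z":-0.0,"rx":0.0000,"ry":0.0000,"rz":0.0000},
{"x":39.9,"y":-2.3,"z":-0.0,"rx":0.0000,"ry":0.0000,"rz":0.0000}
|d| 39.98422188813982 deg 0.0
```

Request:
move_arm(plan=[{"x":0,"y":0,"z":-10,"rx":0,"ry":0,"rz":0},{"x":0,"y":0,"z":-25,"rx":0,"ry":0,"rz":0},{"x":0,"y":0,"z":-30,"rx":0,"ry":0,"rz":0},{"x":0,"y":0,"z":-30,"rx":0,"ry":0,"rz":0},{"x":20,"y":-2,"z":-20,"rx":0,"ry":0,"rz":0},{"x":35,"y":2,"z":0,"rx":0,"ry":0,"rz":0},{"x":40,"y":2,"z":0,"rx":0,"ry":0,"rz":0},{"x":40,"y":2,"z":0,"rx":0,"ry":0,"rz":0},{"x":40,"y":2,"z":0,"rx":0,"ry":0,"rz":0},{"x":40,"y":2,"z":0,"rx":0,"ry":0,"rz":0}])

```text
time_s: 7.2
ee_pos: [498.2, -35.3, 222.7]
ee_rot: [179.9, 0.0, 83.9]
force: [1.0, -0.4, -0.9]
gripper_width: 22.1
gripper_force: 25.0
```

Request:
move_arm(plan=[{"x":35,"y":2,"z":0,"rx":0,"ry":0,"rz":0},{"x":25,"y":2,"z":0,"rx":0,"ry":0,"rz":0},{"x":15,"y":0,"z":0,"rx":0,"ry":0,"rz":0},{"x":0,"y":0,"z":0,"rx":0,"ry":0,"rz":0},{"x":0,"y":0,"z":0,"rx":0,"ry":0,"rz":0}])

```text
time_s: 7.7
ee_pos: [509.9, 36.7, 222.1]
ee_rot: [180.0, 0.1, 83.9]
force: [0.2, -0.7, -0.8]
gripper_width: 22.1
gripper_force: 25.0
```

```bash
cat > d.py <<'E'
from plan import *
np.set_printoptions(precision=1,suppress=True)
s=state(); print(s['time_s'],s['ee_pos'],s['ee_rot'],s['force'],s['gripper_width'],s['gripper_force'])
f=grab_frame('wrist'); cv2.imwrite('pics/w2.png',f['img'][:,:,::-1]); np.savez('w2.npz',**f)
v,u=np.mgrid[0:400,0:640]; P,z=world(f,np.c_[u.ravel(),v.ravel()]); C=f['img'].reshape(-1,3)
def rect(n,m):
    if m.sum()<5: return print(n,'none')
    r=cv2.minAreaRect(P[m][:,:2].astype(np.float32)); print(n,m.sum(),np.array(r[0]),np.array(r[1]),'ang',round(r[2],1),'z',np.median(P[m][:,2]))
def roi(x0,x1,y0,y1,z0,z1): return (P[:,0]>x0)&(P[:,0]<x1)&(P[:,1]>y0)&(P[:,1]<y1)&(P[:,2]>z0)&(P[:,2]<z1)&(z>0)
rect('ledge',roi(430,560,20,290,40,50))
rect('label',roi(430,560,80,220,40,50)&(C.min(1)>200))
rect('handle',roi(500,580,70,210,140,158))
for l in ['label','lid_handle','scanner_window','scanner']:
    print(l,[(round(q['p'],2),np.array(q['point']),world(f,q['point'])[0][0],onplane(f,q['point'],45)) for q in landmark_of('wrist',l)])
E
python3 d.py
```

```text
7.7 [509.9  36.7 222.1] [180.    0.1  83.9] [ 0.2 -0.7 -0.8] 22.117964785124467 24.999804496765137
ledge 9643 [481.2 146.9] [193.9  61. ] ang 81.0 z 44.91278644166452
label 611 [486.3 151.7] [51.3 33.4] ang 80.9 z 45.41754156677221
handle 2163 [545.1 139.5] [101.3  12.1] ang 80.8 z 153.4291983589534
label [(0.77, array([285.2,  94.6]), array([482. , 149.3,  46. ]), array([[481.9, 149.4,  45. ]]))]
lid_handle [(0.63, array([352.2,  83.3]), array([545.6, 140.7, 154.1]), array([[558. , 153.2,  45. ]]))]
scanner_window [(0.94, array([322.6, 205.1]), array([513. ,  47.5, 156.9]), array([[510.4,  16. ,  45. ]]))]
scanner [(0.88, array([319.4, 205.2]), array([510.3,  47.7, 157.1]), array([[506.4,  16.3,  45. ]]))]
```

View pics/w2.png

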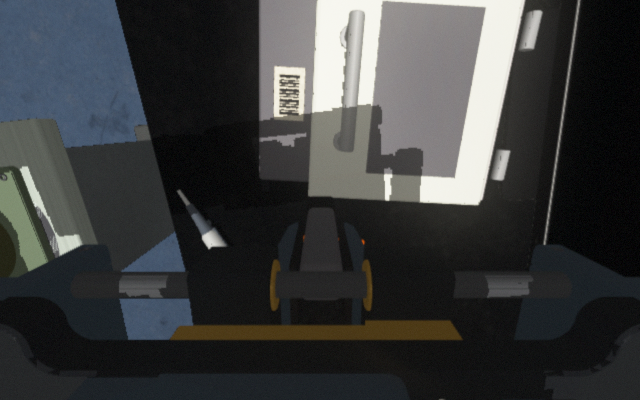

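The wrist picture shows the label at (290,93) on the ledge, the bar handle at (352,83) and the scanner held upright between the fingers at (320,230). The label is at about (486,149.5).

```bash
python3 -c "
from plan import *
plan([486,150,222],84,4)"
```

```text
{"x":27.6,"y":-9.0,"z":-0.0,"rx":0.0000,"ry":0.0001,"rz":-0.0007},
{"x":27.6,"y":-9.0,"z":-0.0,"rx":0.0000,"ry":0.0001,"rz":-0.0007},
{"x":27.6,"y":-9.0,"z":-0.0,"rx":0.0000,"ry":0.0001,"rz":-0.0007},
{"x":27.6,"y":-9.0,"z":-0.0,"rx":0.0000,"ry":0.0001,"rz":-0.0007}
|d| 29.038717723276715 deg 0.040407504138174705
```

Request:
move_arm(plan=[{"x":24,"y":-9,"z":0,"rx":0,"ry":0,"rz":0},{"x":32,"y":-9,"z":0,"rx":0,"ry":0,"rz":0},{"x":32,"y":-9,"z":0,"rx":0,"ry":0,"rz":0},{"x":22.5,"y":-9,"z":0,"rx":0,"ry":0,"rz":0},{"x":0,"y":0,"z":5,"rx":0,"ry":0,"rz":0},{"x":0,"y":0,"z":15,"rx":0,"ry":0,"rz":0},{"x":0,"y":0,"z":15,"rx":0,"ry":0,"rz":0},{"x":0,"y":0,"z":8,"rx":0,"ry":0,"rz":0},{"x":0,"y":0,"z":0,"rx":0,"ry":0,"rz":0},{"x":0,"y":0,"z":0,"rx":0,"ry":0,"rz":0}])

```text
time_s: 8.95
ee_pos: [486.4, 150.6, 179.2]
ee_rot: [180.0, 0.0, 83.9]
force: [0.3, 0.2, -1.2]
gripper_width: 21.5
gripper_force: 25.0
```

```bash
cat > e.py <<'E'
from plan import *
np.set_printoptions(precision=1,suppress=True)
s=state(); print(s['time_s'],s['ee_pos'],s['ee_rot'],s['force'],s['gripper_width'],s['gripper_force'])
f=grab_frame('top'); 
v,u=np.mgrid[0:400,0:640]; P,z=world(f,np.c_[u.ravel(),v.ravel()])
E
python3 - <<'E'
from plan import *
np.set_printoptions(precision=1,suppress=True)
s=state(); print(s['time_s'],s['ee_pos'],s['ee_rot'],s['force'])
for c in ['scene','wrist']:
    f=grab_frame(c)
    for l in ['scanner_window','label']:
        for q in landmark_of(c,l)[:2]: print(c,l,round(q['p'],2),np.array(q['point']),world(f,q['point'])[0][0])
    print('predicted window px',proj(f,[[486,149.5,80]]))
    m=masks_of(c,'scanner')
    if m: P=cloud(f,m[0]['pixels']); print('mask',m[0]['p'],np.median(P,0),np.percentile(P,[3,97],axis=0))
E
```

```text
8.95 [486.4 150.6 179.2] [180.    0.   83.9] [ 0.3  0.2 -1.2]
scene scanner_window 0.48 [288.7 204. ] [469.9 145.   93.8]
predicted window px [[290.5 203.8]]
mask 0.84 [478.7 139.  136.7] [[471.5 134.8  87.6]
 [495.4 157.5 214.1]]
wrist scanner_window 0.96 [324.4 206.5] [491.  160.6 114.9]
wrist label 0.63 [317.4 199.9] [485.1 162.2  96.5]
wrist label 0.6 [582.2  64.9] [635.8 242.9 183.1]
predicted window px [[320.  208.1]]
mask 0.77 [487.5 160.9 187.6] [[477.3 157.3  97. ]
 [497.5 162.5 220. ]]
```

Position is good, so I'll hold for about 2.4 s.

Request:
move_arm(plan=[{"x":0,"y":0,"z":0,"rx":0,"ry":0,"rz":0},{"x":0,"y":0,"z":0,"rx":0,"ry":0,"rz":0},{"x":0,"y":0,"z":0,"rx":0,"ry":0,"rz":0},{"x":0,"y":0,"z":0,"rx":0,"ry":0,"rz":0},{"x":0,"y":0,"z":0,"rx":0,"ry":0,"rz":0},{"x":0,"y":0,"z":0,"rx":0,"ry":0,"rz":0},{"x":0,"y":0,"z":0,"rx":0,"ry":0,"rz":0},{"x":0,"y":0,"z":0,"rx":0,"ry":0,"rz":0},{"x":0,"y":0,"z":0,"rx":0,"ry":0,"rz":0},{"x":0,"y":0,"z":0,"rx":0,"ry":0,"rz":0}])

```text
time_s: 10.35
ee_pos: [486.0, 151.0, 178.9]
ee_rot: [180.0, 0.0, 83.9]
force: [-0.7, 0.2, -1.1]
gripper_width: 22.0
gripper_force: 25.0
```

Request:
move_arm(plan=[{"x":0,"y":0,"z":0,"rx":0,"ry":0,"rz":0},{"x":0,"y":0,"z":0,"rx":0,"ry":0,"rz":0},{"x":0,"y":0,"z":0,"rx":0,"ry":0,"rz":0},{"x":0,"y":0,"z":0,"rx":0,"ry":0,"rz":0},{"x":0,"y":0,"z":0,"rx":0,"ry":0,"rz":0},{"x":0,"y":0,"z":0,"rx":0,"ry":0,"rz":0},{"x":0,"y":0,"z":0,"rx":0,"ry":0,"rz":0},{"x":0,"y":0,"z":0,"rx":0,"ry":0,"rz":0},{"x":0,"y":0,"z":0,"rx":0,"ry":0,"rz":0},{"x":0,"y":0,"z":0,"rx":0,"ry":0,"rz":0}])

```text
time_s: 11.35
ee_pos: [486.0, 151.0, 178.9]
ee_rot: [180.0, 0.0, 83.9]
force: [0.4, -0.3, -1.1]
gripper_width: 21.8
gripper_force: 25.0
```

Request:
move_arm(plan=[{"x":0,"y":0,"z":0,"rx":0,"ry":0,"rz":0},{"x":0,"y":0,"z":0,"rx":0,"ry":0,"rz":0},{"x":0,"y":0,"z":0,"rx":0,"ry":0,"rz":0},{"x":0,"y":0,"z":0,"rx":0,"ry":0,"rz":0}])

```text
time_s: 11.75
ee_pos: [486.0, 151.1, 178.9]
ee_rot: [-180.0, 0.0, 83.9]
force: [-0.9, -0.3, -0.3]
gripper_width: 22.1
gripper_force: 25.0
```

```bash
python3 -c "
from plan import *
s=state();print(s['ee_pos'],s['ee_rot'])
p=s['ee_pos']
plan([p[0],p[1],225],84,3)
plan([467.5,-250,225],83,10,start=([p[0],p[1],225],[180,0,84]))"
```

```text
[485.97354237 151.05653576 178.91193749] [-1.79999868e+02  4.90753885e-03  8.39276160e+01]
{"x":-0.0,"y":-0.0,"z":-15.4,"rx":-0.0000,"ry":0.0000,"rz":-0.0004},
{"x":-0.0,"y":-0.0,"z":-15.4,"rx":-0.0000,"ry":0.0000,"rz":-0.0004},
{"x":-0.0,"y":-0.0,"z":-15.4,"rx":-0.0000,"ry":0.0000,"rz":-0.0004}
|d| 15.362687502550918 deg 0.024183430034748533
{"x":-40.1,"y":2.4,"z":0.0,"rx":0.0000,"ry":-0.0000,"rz":0.0017},
{"x":-40.1,"y":2.4,"z":0.0,"rx":0.0000,"ry":-0.0000,"rz":0.0017},
{"x":-40.1,"y":2.5,"z":0.0,"rx":0.0000,"ry":-0.0000,"rz":0.0017},
{"x":-40.1,"y":2.6,"z":0.0,"rx":0.0000,"ry":-0.0000,"rz":0.0017},
{"x":-40.1,"y":2.6,"z":0.0,"rx":0.0000,"ry":-0.0000,"rz":0.0017},
{"x":-40.1,"y":2.7,"z":0.0,"rx":0.0000,"ry":-0.0000,"rz":0.0017},
{"x":-40.1,"y":2.8,"z":0.0,"rx":0.0000,"ry":-0.0000,"rz":0.0017},
{"x":-40.0,"y":2.8,"z":0.0,"rx":0.0000,"ry":-0.0000,"rz":0.0017},
{"x":-40.0,"y":2.9,"z":0.0,"rx":0.0000,"ry":-0.0000,"rz":0.0017},
{"x":-40.0,"y":3.0,"z":0.0,"rx":0.0000,"ry":-0.0000,"rz":0.0017}
|d| 40.14817762322654 deg 0.09999999999999996
```

Request:
move_arm(plan=[{"x":0,"y":0,"z":-14,"rx":0,"ry":0,"rz":0},{"x":0,"y":0,"z":-20,"rx":0,"ry":0,"rz":0},{"x":-20,"y":2,"z":-12,"rx":0,"ry":0,"rz":0},{"x":-36,"y":2.5,"z":0,"rx":0,"ry":0,"rz":0},{"x":-44,"y":2.5,"z":0,"rx":0,"ry":0,"rz":0},{"x":-44,"y":2.5,"z":0,"rx":0,"ry":0,"rz":0},{"x":-44,"y":2.5,"z":0,"rx":0,"ry":0,"rz":0},{"x":-44,"y":2.5,"z":0,"rx":0,"ry":0,"rz":0},{"x":-44,"y":2.5,"z":0,"rx":0,"ry":0,"rz":0},{"x":-44,"y":2.5,"z":0,"rx":0,"ry":0,"rz":0}])

```text
time_s: 12.75
ee_pos: [471.2, -171.0, 225.1]
ee_rot: [180.0, 0.0, 83.9]
force: [0.6, 0.3, -1.1]
gripper_width: 21.8
gripper_force: 25.0
```

Request:
move_arm(plan=[{"x":-40,"y":2.5,"z":0,"rx":0,"ry":0,"rz":0},{"x":-25,"y":1.5,"z":0,"rx":0,"ry":0,"rz":0},{"x":-12,"y":1,"z":20,"rx":0,"ry":0,"rz":0},{"x":-4,"y":0,"z":15,"rx":0,"ry":0,"rz":0},{"x":0,"y":0,"z":7,"rx":0,"ry":0,"rz":0},{"x":0,"y":0,"z":0,"rx":0,"ry":0,"rz":0},{"x":0,"y":0,"z":0,"rx":0,"ry":0,"rz":0},{"x":0,"y":0,"z":0,"rx":0,"ry":0,"rz":0}])

```text
time_s: 13.55
ee_pos: [468.5, -250.1, 183.9]
ee_rot: [179.9, 0.0, 84.0]
force: [1.1, 0.7, -0.9]
gripper_width: 22.1
gripper_force: 25.0
```

```bash
python3 - <<'E'
from plan import *
np.set_printoptions(precision=1,suppress=True)
s=state();print(s['time_s'],s['ee_pos'],s['ee_rot'],s['force'],s['gripper_width'])
plan([467.4,-250.2,160],84,1)
f=grab_frame('wrist'); I=f['img'][:,:,::-1].copy()
for p in proj(f,[[467.5+a,-250.6+b,50] for a in(-15,15) for b in(-15,15)]): cv2.circle(I,tuple(int(x) for x in p),2,(0,255,0),-1)
cv2.imwrite('pics/w3.png',cv2.resize(I[130:330,220:420],None,fx=3,fy=3))
m=masks_of('wrist','scanner')
if m: P=cloud(f,m[0]['pixels']); print('mask',m[0]['p'],np.percentile(P,[3,50,97],axis=0))
E
```

```text
13.55 [ 468.5 -250.1  183.9] [179.9   0.   84. ] [ 1.1  0.7 -0.9] 22.089216940066986
{"x":-0.2,"y":-1.1,"z":23.9,"rx":0.0017,"ry":0.0008,"rz":-0.0005}
|d| 23.926976883325977 deg 0.10877351093138264
mask 0.71 [[ 459.5 -245.5   98.3]
 [ 469.6 -240.3  192.5]
 [ 479.8 -238.8  224.2]]
```

View pics/w3.png

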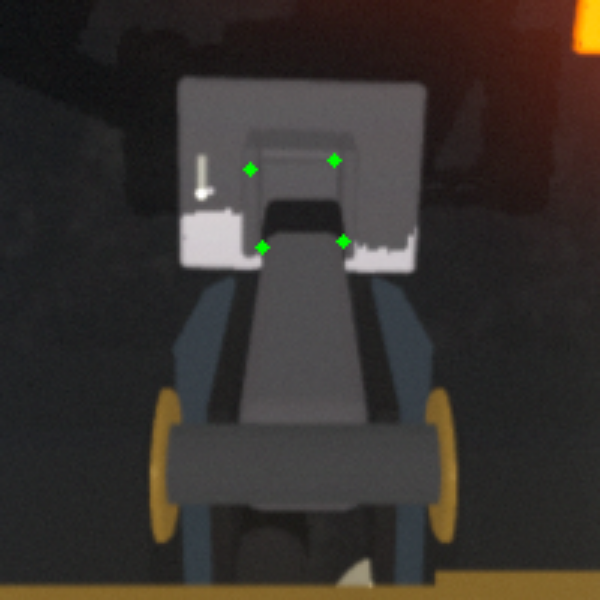

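The crop shows the scanner held upright above the pocket, centred over it (pocket at about (300,195) in the crop). I'll lower it in.

Request:
move_arm(plan=[{"x":0,"y":-1,"z":18,"rx":0,"ry":0,"rz":0},{"x":0,"y":0,"z":12,"rx":0,"ry":0,"rz":0},{"x":0,"y":0,"z":10,"rx":0,"ry":0,"rz":0},{"x":0,"y":0,"z":10,"rx":0,"ry":0,"rz":0},{"x":0,"y":0,"z":10,"rx":0,"ry":0,"rz":0},{"x":0,"y":0,"z":8,"rx":0,"ry":0,"rz":0},{"x":0,"y":0,"z":5,"rx":0,"ry":0,"rz":0},{"x":0,"y":0,"z":0,"rx":0,"ry":0,"rz":0},{"x":0,"y":0,"z":0,"rx":0,"ry":0,"rz":0}])

```text
time_s: 14.55
ee_pos: [467.1, -250.3, 110.1]
ee_rot: [180.0, 0.0, 83.9]
force: [0.3, 0.9, -1.0]
gripper_width: 21.9
gripper_force: 25.0
```

Request:
move_arm(plan=[{"x":0,"y":0,"z":1.5,"rx":0,"ry":0,"rz":0},{"x":0,"y":0,"z":1,"rx":0,"ry":0,"rz":0},{"x":0,"y":0,"z":0,"rx":0,"ry":0,"rz":0},{"x":0,"y":0,"z":0,"rx":0,"ry":0,"rz":0}])

```text
time_s: 14.95
ee_pos: [467.0, -250.2, 107.6]
ee_rot: [180.0, 0.0, 83.9]
force: [-0.6, -0.2, -1.1]
gripper_width: 22.0
gripper_force: 25.0
```

Request:
move_arm(plan=[{"x":0,"y":0,"z":0,"rx":0,"ry":0,"rz":0},{"x":0,"y":0,"z":0,"rx":0,"ry":0,"rz":0},{"x":0,"y":0,"z":0,"rx":0,"ry":0,"rz":0},{"x":0,"y":0,"z":0,"rx":0,"ry":0,"rz":0},{"x":0,"y":0,"z":0,"rx":0,"ry":0,"rz":0},{"x":0,"y":0,"z":0,"rx":0,"ry":0,"rz":0},{"x":0,"y":0,"z":0,"rx":0,"ry":0,"rz":0}], grip=0.7)

```text
time_s: 15.65
ee_pos: [466.9, -250.2, 107.5]
ee_rot: [180.0, 0.0, 83.9]
force: [0.3, 0.0, 0.4]
gripper_width: 63.5
gripper_force: 0.0
```

```bash
python3 -c "
from plan import *
plan([467,-250,260],84,4)
print();plan([630,130,330],81,10,start=([467,-250,260],[180,0,84]))"
```

```text
{"x":0.0,"y":0.0,"z":-38.1,"rx":0.0000,"ry":0.0000,"rz":-0.0003},
{"x":0.0,"y":0.0,"z":-38.1,"rx":0.0000,"ry":0.0000,"rz":-0.0003},
{"x":0.0,"y":0.0,"z":-38.1,"rx":0.0000,"ry":0.0000,"rz":-0.0003},
{"x":0.0,"y":0.0,"z":-38.1,"rx":0.0000,"ry":0.0000,"rz":-0.0003}
|d| 38.13670500936355 deg 0.017942352805996934

{"x":39.5,"y":12.2,"z":-7.0,"rx":0.0000,"ry":-0.0000,"rz":0.0052},
{"x":39.6,"y":12.0,"z":-7.0,"rx":0.0000,"ry":-0.0000,"rz":0.0052},
{"x":39.6,"y":11.8,"z":-7.0,"rx":0.0000,"ry":-0.0000,"rz":0.0052},
{"x":39.7,"y":11.6,"z":-7.0,"rx":0.0000,"ry":-0.0000,"rz":0.0052},
{"x":39.7,"y":11.4,"z":-7.0,"rx":0.0000,"ry":-0.0000,"rz":0.0052},
{"x":39.8,"y":11.2,"z":-7.0,"rx":0.0000,"ry":-0.0000,"rz":0.0052},
{"x":39.9,"y":11.0,"z":-7.0,"rx":0.0000,"ry":-0.0000,"rz":0.0052},
{"x":39.9,"y":10.8,"z":-7.0,"rx":0.0000,"ry":-0.0000,"rz":0.0052},
{"x":40.0,"y":10.6,"z":-7.0,"rx":0.0000,"ry":-0.0000,"rz":0.0052},
{"x":40.0,"y":10.4,"z":-7.0,"rx":0.0000,"ry":-0.0000,"rz":0.0052}
|d| 41.936738070574826 deg 0.3
```

Request:
move_arm(plan=[{"x":0,"y":0,"z":-10,"rx":0,"ry":0,"rz":0},{"x":0,"y":0,"z":-25,"rx":0,"ry":0,"rz":0},{"x":0,"y":0,"z":-40,"rx":0,"ry":0,"rz":0},{"x":0,"y":0,"z":-45,"rx":0,"ry":0,"rz":0},{"x":15,"y":4,"z":-30,"rx":0,"ry":0,"rz":0.005},{"x":35,"y":11,"z":-10,"rx":0,"ry":0,"rz":0.005},{"x":40,"y":12,"z":-8,"rx":0,"ry":0,"rz":0.005},{"x":40,"y":12,"z":-8,"rx":0,"ry":0,"rz":0.005},{"x":40,"y":12,"z":-8,"rx":0,"ry":0,"rz":0.005},{"x":40,"y":12,"z":-8,"rx":0,"ry":0,"rz":0.005}], grip=0.7)

```text
time_s: 16.65
ee_pos: [555.0, -47.7, 300.8]
ee_rot: [179.9, 0.0, 82.2]
force: [0.9, -0.6, -0.3]
gripper_width: 64.0
gripper_force: 0.0
```

Request:
move_arm(plan=[{"x":40,"y":11,"z":-8,"rx":0,"ry":0,"rz":0.005},{"x":40,"y":11,"z":-8,"rx":0,"ry":0,"rz":0.005},{"x":40,"y":11,"z":-8,"rx":0,"ry":0,"rz":0.005},{"x":40,"y":11,"z":-8,"rx":0,"ry":0,"rz":0.005},{"x":20,"y":6,"z":-5,"rx":0,"ry":0,"rz":0.005},{"x":8,"y":2,"z":0,"rx":0,"ry":0,"rz":0.005},{"x":0,"y":0,"z":0,"rx":0,"ry":0,"rz":0},{"x":0,"y":0,"z":0,"rx":0,"ry":0,"rz":0},{"x":0,"y":0,"z":0,"rx":0,"ry":0,"rz":0}])

```text
time_s: 17.55
ee_pos: [632.8, 127.8, 336.6]
ee_rot: [-180.0, 0.0, 80.4]
force: [0.2, 0.6, -0.1]
gripper_width: 63.6
gripper_force: 0.0
```

```bash
cat > g.py <<'E'
from plan import *
import sys
np.set_printoptions(precision=3,suppress=True)
s=state(); print(s['time_s'],s['ee_pos'],s['ee_rot'],s['force'])
yaw=np.radians(-9.1); O=np.array([609.3,129.2]); B=np.array([[np.cos(yaw),np.sin(yaw)],[-np.sin(yaw),np.cos(yaw)]])
def loc(P): Q=P.copy(); Q[:,:2]=(P[:,:2]-O)@B.T; return Q
for c in sys.argv[1].split(','):
    f=grab_frame(c); np.savez(f'{c}_{sys.argv[2]}.npz',**f); cv2.imwrite(f'pics/{c}_{sys.argv[2]}.png',f['img'][:,:,::-1])
    v,u=np.mgrid[0:400,0:640]; P,z=world(f,np.c_[u.ravel(),v.ravel()]); Q=loc(P); Q[z<=0]=-9999
    def fit(n,m):
        if m.sum()<8: return print(c,n,'few',m.sum())
        q=Q[m]; d=np.c_[90-q[:,0],q[:,2]-100]
        vx,vy,x0,y0=cv2.fitLine(d.astype(np.float32),cv2.DIST_HUBER,0,.01,.01).ravel()
        print(c,n,m.sum(),'slope ang',np.arctan(vy/vx),'offset at hinge',y0-vy/vx*x0,'y',np.median(q[:,1]),'x',np.percentile(q[:,0],[3,97]),'z',np.percentile(q[:,2],[3,97]),'polar med',np.median(np.arctan2(d[:,1],d[:,0])))
    fit('marker',(Q[:,1]>112)&(Q[:,1]<140)&(Q[:,0]>-50)&(Q[:,0]<75)&(Q[:,2]>120)&(Q[:,2]<230))
    fit('lidtop',(np.abs(Q[:,1])<90)&(Q[:,0]>-50)&(Q[:,0]<60)&(Q[:,2]>95)&(Q[:,2]<(116 if sys.argv[2]=='m' else 240)))
    for q in landmark_of(c,'marker_arm')[:2]: print(round(q['p'],2),np.array(q['point']),loc(world(f,q['point'])[0]))
E
python3 g.py wrist,top m
```

```text
17.55 [632.837 127.808 336.568] [-179.983    0.035   80.402] [ 0.238  0.593 -0.086]
wrist marker 895 slope ang 0.5963907 offset at hinge 30.055355 y 121.35891976405316 x [-21.934  69.435] z [127.369 204.02 ] polar med 0.7909225995778822
wrist lidtop 9737 slope ang -0.0008146998 offset at hinge 5.057004 y 7.994713651384534 x [-46.731  56.753] z [103.39  106.561] polar med 0.059725648394304456
0.95 [330.2  85.2] [[ 34.089 116.336 200.654]]
top marker few 4
top lidtop 384 slope ang -0.002724068 offset at hinge 6.1853747 y -20.078263784135423 x [-26.618  57.256] z [101.573 110.838] polar med 0.08694360853571075
```

View pics/wrist_m.png

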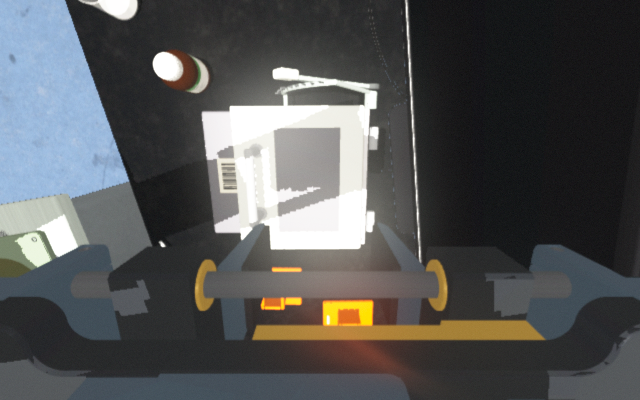

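The wrist picture shows the marker arm as a thin bar from its pivot at (372,92) to the white end piece at (285,73), with the ticked arc just below it. I'll sample depth along the bar itself.

```bash
cat > m.py <<'E'
from h import *
np.set_printoptions(precision=1,suppress=True)
yaw=np.radians(-9.1); O=np.array([609.3,129.2]); B=np.array([[np.cos(yaw),np.sin(yaw)],[-np.sin(yaw),np.cos(yaw)]])
f=dict(np.load('wrist_m.npz')); f={k:(v if v.ndim else float(v)) for k,v in f.items()}
v,u=np.mgrid[60:110,270:385]; P,z=world(f,np.c_[u.ravel(),v.ravel()]); Q=P.copy(); Q[:,:2]=(P[:,:2]-O)@B.T
u=u.ravel();v=v.ravel()
for c in range(276,380,8):
    m=(u==c)&(Q[:,2]>20)&(z>0)
    print(c,[(int(b),Q[i].round(0).astype(int).tolist()) for i,b in zip(np.nonzero(m)[0],v[m]) if Q[i,1]>105])
E
python3 m.py
```

```text
276 [(69, [-19, 132, 197]), (70, [-19, 131, 198]), (71, [-19, 130, 198]), (72, [-19, 129, 199]), (73, [-19, 128, 198]), (74, [-19, 127, 198]), (75, [-19, 127, 198]), (76, [-19, 126, 198]), (77, [-19, 125, 197]), (78, [-20, 124, 197]), (79, [-20, 124, 191]), (93, [-34, 119, 101]), (94, [-34, 118, 100])]
284 [(68, [-11, 132, 200]), (69, [-11, 131, 201]), (70, [-11, 131, 201]), (71, [-11, 129, 202]), (72, [-11, 128, 203]), (73, [-11, 128, 202]), (74, [-11, 127, 201]), (75, [-11, 126, 202]), (76, [-11, 125, 202]), (77, [-11, 124, 202]), (78, [-11, 124, 198]), (79, [-12, 124, 193]), (80, [-13, 124, 185]), (87, [-16, 120, 159]), (88, [-17, 119, 159]), (89, [-18, 119, 146]), (90, [-18, 118, 146]), (91, [-19, 118, 142]), (92, [-19, 117, 137]), (93, [-21, 117, 122]), (94, [-23, 117, 110]), (95, [-24, 117, 100]), (96, [-25, 116, 91]), (97, [-25, 115, 91]), (98, [-25, 114, 92]), (99, [-25, 113, 90]), (100, [-25, 111, 90]), (101, [-25, 110, 92]), (102, [-25, 109, 92]), (103, [-26, 108, 90]), (104, [-25, 106, 91]), (105, [-26, 105, 90])]
292 [(70, [-4, 131, 195]), (71, [-3, 130, 197]), (72, [-4, 
[... 1775 characters left out ...]
4, 115]), (88, [81, 124, 105]), (89, [77, 120, 130]), (90, [77, 119, 130]), (91, [78, 118, 129]), (92, [78, 117, 128]), (97, [82, 113, 100]), (98, [82, 112, 101]), (99, [82, 111, 101]), (100, [82, 110, 99]), (101, [82, 108, 99]), (102, [82, 107, 99]), (103, [82, 106, 100])]
372 [(84, [90, 128, 112]), (85, [90, 127, 111]), (86, [91, 126, 109]), (87, [90, 124, 110]), (88, [91, 124, 108]), (89, [92, 123, 103]), (90, [94, 123, 90]), (92, [91, 119, 106]), (93, [91, 118, 107]), (94, [91, 116, 107]), (95, [91, 115, 107]), (96, [91, 114, 107]), (97, [91, 113, 108]), (98, [91, 111, 108]), (99, [91, 110, 107]), (100, [92, 109, 107]), (101, [92, 108, 107]), (102, [92, 107, 108]), (103, [92, 105, 108])]
```

Marker arm's top edge is a straight line with slope 0.90 that passes through the hinge height, so the marker angle is about 0.733 rad. Next, the handle.

```bash
python3 -c "
from plan import *
plan([545.1,139.5,200],80.9,4)"
```

```text
{"x":-0.9,"y":-22.2,"z":34.2,"rx":0.0000,"ry":0.0000,"rz":-0.0021},
{"x":-0.9,"y":-22.2,"z":34.2,"rx":0.0000,"ry":0.0000,"rz":-0.0021},
{"x":-0.8,"y":-22.2,"z":34.2,"rx":0.0000,"ry":0.0000,"rz":-0.0021},
{"x":-0.8,"y":-22.2,"z":34.2,"rx":0.0000,"ry":0.0000,"rz":-0.0021}
|d| 40.73591974392904 deg 0.11827111061802192
```

Request:
move_arm(plan=[{"x":-1,"y":-16,"z":25,"rx":0,"ry":0,"rz":-0.002},{"x":-1,"y":-24,"z":37,"rx":0,"ry":0,"rz":-0.002},{"x":-1,"y":-24,"z":37,"rx":0,"ry":0,"rz":-0.002},{"x":-0.5,"y":-16,"z":25,"rx":0,"ry":0,"rz":-0.002},{"x":0,"y":-9,"z":13,"rx":0,"ry":0,"rz":0},{"x":0,"y":0,"z":0,"rx":0,"ry":0,"rz":0},{"x":0,"y":0,"z":0,"rx":0,"ry":0,"rz":0},{"x":0,"y":0,"z":0,"rx":0,"ry":0,"rz":0}])

```text
time_s: 18.55
ee_pos: [546.4, 140.2, 200.8]
ee_rot: [179.8, -0.1, 80.9]
force: [-0.5, -0.4, 0.9]
gripper_width: 63.9
gripper_force: 0.0
```

```bash
python3 - <<'E'
from plan import *
s=state();print(s['time_s'],s['ee_pos'],s['ee_rot'],s['force'])
plan([545.1,139.5,130],80.9,3)
f=grab_frame('wrist'); v,u=np.mgrid[0:400,0:640]; P,z=world(f,np.c_[u.ravel(),v.ravel()])
m=(abs(P[:,0]-545)<30)&(abs(P[:,1]-140)<70)&(P[:,2]>140)&(P[:,2]<158)&(z>0); print(m.sum())
if m.sum()>9: print(cv2.minAreaRect(P[m][:,:2].astype(np.float32)))
# scanner check
ft=grab_frame('top'); v,u=np.mgrid[0:400,0:640]; P,z=world(ft,np.c_[u.ravel(),v.ravel()])
m=(abs(P[:,0]-467)<40)&(abs(P[:,1]+250)<40)&(P[:,2]>120)&(z>0); print('scanner',m.sum(),P[m].mean(0),P[m][:,2].max())
E
```

```text
18.55 [546.4244499  140.16423359 200.7532346 ] [ 1.79834394e+02 -5.38097110e-02  8.09276411e+01] [-0.51252809 -0.35709901  0.88762349]
{"x":-0.3,"y":-0.5,"z":23.6,"rx":0.0010,"ry":-0.0003,"rz":0.0002},
{"x":-0.3,"y":-0.4,"z":23.6,"rx":0.0010,"ry":-0.0003,"rz":0.0002},
{"x":-0.3,"y":-0.4,"z":23.6,"rx":0.0010,"ry":-0.0003,"rz":0.0002}
|d| 23.589582400296468 deg 0.05876550940021909
1635
((545.7888793945312, 144.26507568359375), (92.8560562133789, 12.002262115478516), 81.02265167236328)
scanner 64 [ 467.78495072 -248.25112162  143.73439133] 154.21780440185026
```

Scanner is standing in its holder (top at about 150). Descending and gripping.

Request:
move_arm(plan=[{"x":-0.5,"y":-0.5,"z":20,"rx":0,"ry":0,"rz":0},{"x":0,"y":0,"z":25,"rx":0,"ry":0,"rz":0},{"x":0,"y":0,"z":16,"rx":0,"ry":0,"rz":0},{"x":0,"y":0,"z":9,"rx":0,"ry":0,"rz":0},{"x":0,"y":0,"z":0,"rx":0,"ry":0,"rz":0},{"x":0,"y":0,"z":0,"rx":0,"ry":0,"rz":0},{"x":0,"y":0,"z":0,"rx":0,"ry":0,"rz":0}])

```text
time_s: 19.35
ee_pos: [545.3, 139.9, 130.6]
ee_rot: [179.9, -0.0, 80.9]
force: [0.1, 0.5, 0.4]
gripper_width: 64.0
gripper_force: 0.0
```

Request:
move_arm(plan=[{"x":0,"y":0,"z":0,"rx":0,"ry":0,"rz":0},{"x":0,"y":0,"z":0,"rx":0,"ry":0,"rz":0},{"x":0,"y":0,"z":0,"rx":0,"ry":0,"rz":0},{"x":0,"y":0,"z":0,"rx":0,"ry":0,"rz":0},{"x":0,"y":0,"z":0,"rx":0,"ry":0,"rz":0},{"x":0,"y":0,"z":0,"rx":0,"ry":0,"rz":0},{"x":0,"y":0,"z":0,"rx":0,"ry":0,"rz":0},{"x":0,"y":0,"z":0,"rx":0,"ry":0,"rz":0},{"x":0,"y":0,"z":0,"rx":0,"ry":0,"rz":0},{"x":0,"y":0,"z":0,"rx":0,"ry":0,"rz":0}], grip=0, squeeze=45)

```text
time_s: 20.35
ee_pos: [544.9, 139.7, 129.5]
ee_rot: [179.9, -0.0, 80.9]
force: [2.9, -1.1, -1.4]
gripper_width: 11.1
gripper_force: 45.0
```

```bash
python3 - <<'E'
from plan import *
s=state();print(s['time_s'],s['ee_pos'],s['ee_rot'],s['force'],s['gripper_width'])
r,p0=162.6,0.3062
a=np.r_[np.linspace(0,0.733,25)]
x=-r*np.cos(p0+a); z=r*np.sin(p0+a)
for i in range(24): print(round(a[i+1],3),'y %.1f z %.1f'%(x[i+1]-x[i],-(z[i+1]-z[i])))
E
```

```text
20.35 [544.90830523 139.67885827 129.45665986] [ 1.79937673e+02 -2.38268713e-03  8.09431255e+01] [ 2.87876618 -1.06590303 -1.36415246] 11.0521158892198
0.031 y 1.6 z -4.7
0.061 y 1.7 z -4.7
0.092 y 1.9 z -4.6
0.122 y 2.0 z -4.5
0.153 y 2.1 z -4.5
0.183 y 2.3 z -4.4
0.214 y 2.4 z -4.3
0.244 y 2.5 z -4.3
0.275 y 2.7 z -4.2
0.305 y 2.8 z -4.1
0.336 y 2.9 z -4.0
0.366 y 3.0 z -3.9
0.397 y 3.2 z -3.8
0.428 y 3.3 z -3.7
0.458 y 3.4 z -3.6
0.489 y 3.5 z -3.5
0.519 y 3.6 z -3.4
0.55 y 3.7 z -3.3
0.58 y 3.8 z -3.2
0.611 y 3.9 z -3.1
0.641 y 4.0 z -3.0
0.672 y 4.1 z -2.8
0.702 y 4.2 z -2.7
0.733 y 4.2 z -2.6
```

Request:
move_arm(plan=[{"x":0,"y":1.6,"z":-4.7,"rx":0,"ry":0,"rz":0},{"x":0,"y":1.7,"z":-4.7,"rx":0,"ry":0,"rz":0},{"x":0,"y":1.9,"z":-4.6,"rx":0,"ry":0,"rz":0},{"x":0,"y":2,"z":-4.5,"rx":0,"ry":0,"rz":0},{"x":0,"y":2.1,"z":-4.5,"rx":0,"ry":0,"rz":0},{"x":0,"y":2.3,"z":-4.4,"rx":0,"ry":0,"rz":0},{"x":0,"y":2.4,"z":-4.3,"rx":0,"ry":0,"rz":0},{"x":0,"y":2.5,"z":-4.3,"rx":0,"ry":0,"rz":0}])

```text
time_s: 21.15
ee_pos: [560.2, 137.1, 165.3]
ee_rot: [-179.9, 0.0, 80.9]
force: [3.1, 1.1, -12.8]
gripper_width: 10.9
gripper_force: 45.0
```

Request:
move_arm(plan=[{"x":0,"y":2.7,"z":-4.2,"rx":0,"ry":0,"rz":0},{"x":0,"y":2.8,"z":-4.1,"rx":0,"ry":0,"rz":0},{"x":0,"y":2.9,"z":-4,"rx":0,"ry":0,"rz":0},{"x":0,"y":3,"z":-3.9,"rx":0,"ry":0,"rz":0},{"x":0,"y":3.2,"z":-3.8,"rx":0,"ry":0,"rz":0},{"x":0,"y":3.3,"z":-3.7,"rx":0,"ry":0,"rz":0},{"x":0,"y":3.4,"z":-3.6,"rx":0,"ry":0,"rz":0},{"x":0,"y":3.5,"z":-3.5,"rx":0,"ry":0,"rz":0}])

```text
time_s: 21.95
ee_pos: [583.0, 133.4, 196.6]
ee_rot: [-179.7, 0.0, 80.9]
force: [-7.3, 2.3, -6.1]
gripper_width: 10.9
gripper_force: 45.0
```

Request:
move_arm(plan=[{"x":0,"y":3.6,"z":-3.4,"rx":0,"ry":0,"rz":0},{"x":0,"y":3.7,"z":-3.3,"rx":0,"ry":0,"rz":0},{"x":0,"y":3.8,"z":-3.2,"rx":0,"ry":0,"rz":0},{"x":0,"y":3.9,"z":-3.1,"rx":0,"ry":0,"rz":0},{"x":0,"y":4,"z":-3,"rx":0,"ry":0,"rz":0},{"x":0,"y":4.1,"z":-2.8,"rx":0,"ry":0,"rz":0},{"x":0,"y":2,"z":-1.3,"rx":0,"ry":0,"rz":0},{"x":0,"y":0,"z":0,"rx":0,"ry":0,"rz":0},{"x":0,"y":0,"z":0,"rx":0,"ry":0,"rz":0},{"x":0,"y":0,"z":0,"rx":0,"ry":0,"rz":0}])

```text
time_s: 22.95
ee_pos: [606.3, 129.7, 217.6]
ee_rot: [-179.6, 0.0, 81.0]
force: [-11.0, 1.4, -1.0]
gripper_width: 11.5
gripper_force: 45.0
```

```bash
python3 g.py wrist,top,scene l; python3 - <<'E'
from h import *
np.set_printoptions(precision=1,suppress=True)
s=state(); yaw=np.radians(-9.1); O=np.array([609.3,129.2]); B=np.array([[np.cos(yaw),np.sin(yaw)],[-np.sin(yaw),np.cos(yaw)]])
q=B@(s['ee_pos'][:2]-O); h=90-q[0]; w=s['ee_pos'][2]+18.8-100
print('handle',q,h,w,'r',np.hypot(h,w),'lid angle by TCP',np.arctan2(w,h)-0.3062)
E
```

```text
22.95 [606.277 129.673 217.629] [-179.57     0.038   80.957] [-11.037   1.419  -0.976]
wrist marker 2573 slope ang 0.74146926 offset at hinge 7.1277924 y 123.56300520673118 x [-21.924  61.876] z [133.1   203.602] polar med 0.7870528935988811
wrist lidtop 21545 slope ang 0.65875447 offset at hinge 6.419693 y 44.2976301040815 x [-47.784  54.848] z [133.674 238.702] polar med 0.7067856456237792
0.68 [373.1  58.3] [[ 35.242 123.781 153.898]]
top marker 30 slope ang 0.751225 offset at hinge 6.23864 y 126.4339744422686 x [-20.942   6.49 ] z [182.689 203.98 ] polar med 0.7868065071328758
top lidtop 465 slope ang 0.65884155 offset at hinge 8.430832 y -49.63150240192142 x [-45.625  55.926] z [134.744 225.055] polar med 0.7166847226282529
scene marker 99 slope ang 0.71527356 offset at hinge 4.8894043 y 120.71628680997784 x [-23.205  59.237] z [126.225 204.275] polar med 0.7503051868603341
scene lidtop 404 slope ang 0.8371026 offset at hinge -11.922447 y -13.736467025261103 x [-44.869  51.735] z [137.415 238.584] polar med 0.7510218296118172
0.59 [296.9 151.9] [[-30.416  49.815 205.163]]
handle [-3.1 -0. ] 93.08511389923802 136.41014440134896 r 165.14407626442733 lid angle by TCP 0.6657862069456096
```

View pics/wrist_l.png

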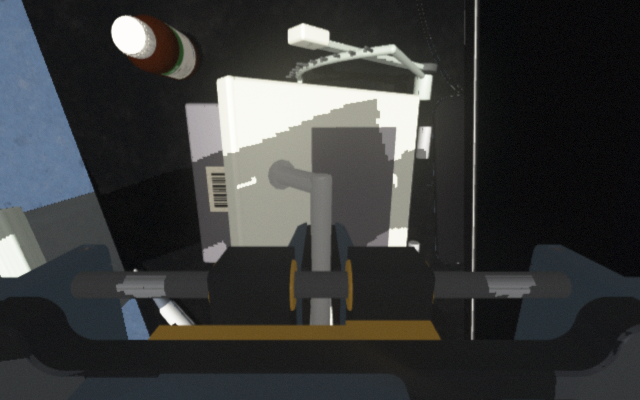

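The wrist picture shows the fingers on the bar at (320,250), the lid raised, and the marker arm from (430,70) to (305,36) beyond it. I'll refine both angles with clean regions from this image.

```bash
cat > n.py <<'E'
from plan import *
np.set_printoptions(precision=3,suppress=True)
yaw=np.radians(-9.1); O=np.array([609.3,129.2]); B=np.array([[np.cos(yaw),np.sin(yaw)],[-np.sin(yaw),np.cos(yaw)]])
s=state(); print(s['time_s'],s['ee_pos'],s['force'],s['gripper_width'])
f=grab_frame('wrist')
v,u=np.mgrid[0:400,0:640]; P,z=world(f,np.c_[u.ravel(),v.ravel()]); Q=P.copy(); Q[:,:2]=(P[:,:2]-O)@B.T; Q[z<=0]=-9999
for n,m in [('lid',(Q[:,1]>58)&(Q[:,1]<95)&(Q[:,0]>-35)&(Q[:,0]<60)&(Q[:,2]>110)),('marker',(Q[:,1]>124.5)&(Q[:,1]<129)&(Q[:,0]>2)&(Q[:,0]<80)&(Q[:,2]>110)&(Q[:,2]<215))]:
    d=np.c_[90-Q[m][:,0],Q[m][:,2]-100].astype(np.float32)
    for _ in range(5):
        vx,vy,x0,y0=cv2.fitLine(d,cv2.DIST_HUBER,0,.01,.01).ravel(); r=np.abs((d[:,0]-x0)*vy-(d[:,1]-y0)*vx); d=d[r<max(1.5,2*np.median(r))]
    L=np.hypot(*d.T); pol=np.arctan2(d[:,1],d[:,0])-np.arcsin(5/L)
    print(n,len(d),'slope',np.arctan(vy/vx),'perp off',(y0*vx-x0*vy)*np.sign(vx),'polar(5mm) far',np.median(pol[L>90]),'all',np.median(pol))
E
python3 n.py
```

```text
23.25 [606.253 129.684 217.61 ] [-11.021   1.945  -0.143] 10.734576126299894
lid 6626 slope 0.6541968 perp off 5.2667847 polar(5mm) far 0.6563478 all 0.65660894
marker 248 slope 0.7355017 perp off 4.787895 polar(5mm) far 0.73367643 all 0.73338014
```

Request:
move_arm(plan=[{"x":0,"y":3.6,"z":-2.5,"rx":0,"ry":0,"rz":0},{"x":0,"y":3.6,"z":-2.3,"rx":0,"ry":0,"rz":0},{"x":0,"y":2.4,"z":-1.5,"rx":0,"ry":0,"rz":0},{"x":0,"y":1.2,"z":-0.7,"rx":0,"ry":0,"rz":0},{"x":0,"y":0,"z":0,"rx":0,"ry":0,"rz":0},{"x":0,"y":0,"z":0,"rx":0,"ry":0,"rz":0},{"x":0,"y":0,"z":0,"rx":0,"ry":0,"rz":0},{"x":0,"y":0,"z":0,"rx":0,"ry":0,"rz":0}])

```text
time_s: 24.1
ee_pos: [616.8, 128.0, 224.9]
ee_rot: [-179.6, 0.0, 81.0]
force: [-12.7, 2.3, 0.1]
gripper_width: 11.1
gripper_force: 45.0
```

```bash
python3 n.py
```

```text
24.1 [616.803 127.973 224.89 ] [-12.742   2.308   0.086] 11.132343846203941
lid 7230 slope 0.73278856 perp off 5.2505074 polar(5mm) far 0.73465335 all 0.73486054
marker 220 slope 0.73624665 perp off 4.7668076 polar(5mm) far 0.7340534 all 0.7337426
```

Request:
move_arm(plan=[{"x":0,"y":0,"z":0,"rx":0,"ry":0,"rz":0},{"x":0,"y":0,"z":0,"rx":0,"ry":0,"rz":0},{"x":0,"y":0,"z":0,"rx":0,"ry":0,"rz":0},{"x":0,"y":0,"z":0,"rx":0,"ry":0,"rz":0},{"x":0,"y":0,"z":0,"rx":0,"ry":0,"rz":0}])

```text
time_s: 24.65
ee_pos: [616.8, 128.0, 224.9]
ee_rot: [-179.6, 0.0, 81.0]
force: [-12.5, 1.5, -0.3]
gripper_width: 11.3
gripper_force: 45.0
```

```bash
python3 n.py && python3 -c "
from workcell import *
print(job_done())"
```

```text
24.65 [616.817 127.981 224.925] [-12.464   1.513  -0.27 ] 11.255141039140867
lid 7238 slope 0.7327713 perp off 5.2471504 polar(5mm) far 0.73465645 all 0.7348199
marker 218 slope 0.73268795 perp off 5.08313 polar(5mm) far 0.7331706 all 0.73329115
the job is handed in; nothing more can be done
None
```

I held the scanner over the label for about 2.7 s and stood it back in its holder, then raised the lid to the marker (lid 0.733–0.735 rad, marker 0.733 rad, both measured from the wrist camera) and handed the job in at about 24.7 s, still gripping the handle.

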